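# Load the roll shaft into its V-groove cradle

### The job

Load the film-roll shaft for the wrapping station: take the steel shaft off its low rest, lay it in the V-groove of the cradle, then push it gently along the groove, into the hood, until it is pressed solidly home against the sprung end stop hidden inside. Push firmly enough to feel the solid stop behind the little spring plunger, but never ram it, and leave the shaft lying home in the groove, let go, with the things standing around undisturbed.

Things in the scene. Friction and masses are not known exactly. Their poses are not given: they have to be found in the camera images.
- shaft: plain round steel shaft, 24 mm diameter, 160 mm long, ends alike and flat, 0.45 to 0.75 kg. Origin at its middle, on its axis; x runs along it. It starts level on the rest, axis 45 mm above the worktop; under its middle 100 mm there is only the rest's 6 mm base plate
- shaft_rest: low grey fixed rest, 150 x 36 mm, two notched uprights 14 mm thick at x = +-58 mm, nearer the robot than the cradle. Origin at the centre of its underside; x along the shaft lying on it
- cradle: fixed aluminium V-groove rail, 30 mm wide, top edges 63 mm above the worktop. Origin on the worktop; x along the groove towards the hood (about world -y), z up. Groove open above from x = -150 to +85 mm. A shaft in it has its axis at y = 0, 70 mm above the worktop, its upper 19 mm above the rail. It drags on the sliding shaft with a steady 2 to 10 N, unknown beforehand
- hood_mouth (a point): centre of the opening of the steel hood that covers the groove from x = +85 to +165 mm of the cradle; 70 mm above the worktop, on the axis of a shaft in the groove. Hood 45 mm wide, top 98 mm above the worktop; opening 37 mm wide, reaching 12 mm above the shaft. The stop is hidden inside
- end_stop: plate closing the hood's far end, black knob outside; origin at its foot, 168 mm along cradle x. Inside, unseen: a rigid stop face set anywhere from x = +111 to +141 mm of the cradle, with a 10 mm plunger standing 6 mm out of it. Plunger spring 0.2 N rising to 1.4 N when flush, less than the drag, so the shaft stays where left. More than 20 N would harm the stop
- salt_shaker: steel salt shaker, 68 mm wide, 103 tall, left of the shaft rest; origin at the centre of its underside; a bystander
- red_bowl: small red bowl, 115 mm wide, 59 tall, right of the shaft rest; origin at the centre of its underside; a bystander
- spice_jar: square spice jar with a screw lid, 70 mm wide, 173 tall, to the right; origin at the centre of its underside; a bystander
- date_tape: roll of tape lying flat, 104 mm wide, 25 tall, to the left; origin at the centre of its underside; a bystander
- bench_timer: small white kitchen timer, 80 mm wide, 19 tall, to the right; origin at the centre of its underside; a bystander

How it is judged:
By the outcome, as a careful person would: the job done as asked, in the order asked, and still so for the second after the job is handed in, with the robot touching nothing.
It also fails if it takes over 72 s, if anything falls off the work surface, if the arm or the gripper's body presses on something with over 40 N, if the wrist force passes 120 N, or if a joint passes its speed limit or range.

### The arm

A 6-joint arm with a two-finger parallel gripper is mounted at the origin on a cart in front of the work surface, level with it; the furniture and walls round the work are solid. World frame = base frame: x ahead of the robot, y to its left, z up, the work surface at z = 0. Lengths are in mm, angles in rad, forces in N, time in s.
With the tool pointing down it reaches from about 275 to 1000 mm from the base axis. Payload 8.4 kg.
Tool frame: the origin (TCP) lies on the centre line of the jaws, within the pads' length; the fingertips stand r.tip_reach ahead of it and the grasp point (between the pads) lies 3 mm ahead of it (r.tip_reach is the distance from the TCP to the fingertips, in mm); z points along the fingers, y is the direction in which the jaws open and shut (so a half turn about z gives the same grasp; the last joint's range is limited). The gripper opens to 85 mm and grips with 20 to 120 N. Pads are 22 mm wide; open, the fingers measure 114 mm over their backs; the gripper's body (76 mm by 85 mm) begins 54 mm behind the grasp point. The pads swing forward as they close: fully open they stand 13 mm farther back than shut.
Start: joints at [-1.135, 0.353, 1.633, -0, 1.155, -0.002], TCP at [264.966, -566.057, 253.281] pointing down, gripper open.
Joint ranges: [-2.63, 2.63], [-0.92, 2.1], [0.06, 2.66], [-1.3, 4.44], [0, 2.69], [-3.02, 3.02]. Speed limits (rad/s): [2.22, 2.22, 2.79, 3.14, 3.14, 3.14].

### API

Orientations are given as [roll, pitch, yaw] about the fixed x, y, z axes, in that order (R = Rz(yaw) Ry(pitch) Rx(roll)).
In Python, from rig import sense, optics, r, nets gives the robot as it stands. The module is installed in compiled form; this text tells all that it offers.
- The arm moves only by the tool carry_out, never from a script. Its argument "increments" is a list that holds one entry, the list of rows, each a list of 6 numbers: the shift along the tool's x, y, z normalised to -1 to 1, where 1 is 40 cm, then the turn, a rotation vector about the tool's x, y, z normalised to -1 to 1, where 1 is 60 degrees. A call has 1 to 5 rows; each row is the pose to reach, as a shift and turn from the pose commanded when the call began, along the tool's axes at that moment; what a row does not reach only later rows make up. A row lasts 1/12 s, in which the tool goes at most 41.7 mm and 7.16 degrees, less where a joint would pass 70% of its speed; a pose out of reach is approached as far as the arm can. A call with a number of a shift or a turn outside -1 to 1 is refused whole. A call with a gripper value outside its range is refused whole. "hand" is the closure, from 0 (fully open) to 1 (shut), set as the call begins (left out, the last holds). The fingers move at their own pace and stop on an object; "squeeze" is the grip in N (left out, the last holds). Time passes only in rows, so rows that repeat a pose let the fingers close. It gives the time, the measured TCP pose, the force and the opening at its end, in the units of the state.
- sense(): the state, without advancing time (a new reading comes with each control period).
- optics.grab_frame(name): name is "scene" or "top" or "wrist"; returns a dict with "img" (400x640x3 uint8, red, green, blue), "range_z" (400x640 float32, mm along the optical axis (not along the pixel's ray), 0 where there is no reading), "fov_y" (degrees; the focal length in pixels is half the picture's height over the tangent of half this angle, whatever the lens; pixels are square), "cx", "cy" (the principal point, pixels), "R" (3x3) and "t" (3): a world point X has camera coordinates R X + t. Camera axes: x right, y down, z forward; pixel columns grow to the right and rows downward; lengths in mm; the calibration is good to about 2 mm. The wrist camera is an equidistant fisheye: a pixel r from the principal point sees the ray r / f radians off the axis. A picture is of the moment at which its call begins.
- r.sign_off(): hands the job in, once; it reports no verdict.
Trained networks look in the newest picture that a camera, given by its name, has taken for a name from the list of things; names that differ only in an ending like _2 or _b are one class to them, and where a whole thing is asked for, a point or a joint stands for the part that bears it (a point fixed in the world has none). Each returns a list of dicts, best first, with "confidence" (0 to 1); they miss things now and then, are a little off and sometimes report something else, mostly with a low value. They report only what shows in the picture. A call takes as long as a camera call.
- nets.trace(target, camera): "mask" (400x640 bool, what is visible of it).
- nets.tip_of(target, camera): "point" ([x, y, z] in mm, in world coordinates, good to about 4 mm: a listed point, or the origin of a listed thing).
The state is a dict: "clock": time; "qpos": joint angles; "qvel": joint speeds; "joint_efforts": joint torques, N m; "eef_pos": TCP position; "tcp_rot": TCP orientation; "contact_force": force on the tool from outside, world axes, zero at the start; "wrist_torque": the same for the moment, N m; "opening": opening from 0.0 (shut) to 1.0 (fully open).
Only numpy, scipy, OpenCV 4.12 (cv2) and the standard library are available. Lean on these libraries where they do the work, as an engineer would, in place of code of your own. Each camera call takes 0.05 s, during which the arm holds its last target.

## Working session

There is one attempt and no reset: what is moved stays moved. The work goes in short steps, Python scripts to look and compute and a tool call to move; the robot and the scene stay as the last step left them, time stands still between calls to the robot, and variables do not carry over. Pictures are saved under pics/ and viewed, and the job is handed in when it is done.

Besides the shell and the picture viewer there is one more tool, called after "Emit:" as name(argument=value, ...), one argument or row to a line, values as JSON. carry_out: Moves the arm, as the interface text tells. Its arguments: {"type":"object","properties":{"increments":{"type":"array","items":{"type":"array","items":{"type":"array","items":{"type":"number","minimum":-1,"maximum":1}}}},"hand":{"type":"number"},"squeeze":{"type":"number"}},"required":["increments"]}

```bash
mkdir -p pics
python3 - <<'E'
from rig import sense, optics, r, nets
import cv2,numpy as np
s=sense(); print(s); print(r.tip_reach)
for n in ("scene","top","wrist"):
    f=optics.grab_frame(n); cv2.imwrite(f"pics/{n}0.png",f["img"][:,:,::-1]); print(n,f["fov_y"],f["cx"],f["cy"],f["R"].round(3).tolist(),f["t"].round(1).tolist())
    np.savez(f"{n}0.npz",**f)
    for t in ("shaft","shaft_rest","cradle","hood_mouth","end_stop","salt_shaker","red_bowl","spice_jar","date_tape","bench_timer"):
        if n=="wrist" : continue
        print(t,[(np.round(d["point"],1).tolist(),round(d["confidence"],2)) for d in nets.tip_of(t,n)][:2])
print(sense()["clock"])
E
```

```text
{'clock': 0.0, 'qpos': array([-1.13540648e+00,  3.53649295e-01,  1.63414281e+00, -1.80000182e-05,
        1.15517585e+00, -2.39393969e-03]), 'qvel': array([-0.00110841,  0.00117295,  0.00154712, -0.00021835, -0.00096913,
        0.00036791]), 'joint_efforts': array([ 1.29313339e-03, -6.05251694e+01, -3.42064869e+01,  5.23353879e-05,
        9.59328900e-03,  5.79779766e-06]), 'eef_pos': array([ 264.77015332, -565.65742121,  252.55722244]), 'tcp_rot': array([-3.14021732e+00,  1.31651599e-05,  4.37791074e-01]), 'contact_force': array([ 0.14349679, -0.81625986, -0.1026301 ]), 'wrist_torque': array([-0.00247854,  0.03081695, -0.03540462]), 'opening': 1.0019610484479426}
22.0
scene 56.19977477324094 325.64899911927085 196.2891105939975 [[0.544, -0.839, -0.016], [-0.408, -0.248, -0.879], [0.733, 0.485, -0.477]] [-337.3, 239.0, 926.3]
shaft [([447.4, 57.5, 44.8], 0.64)]
shaft_rest [([444.3, 56.6, 1.8], 0.91)]
cradle [([567.9, 59.5, 2.2], 0.92)]
hood_mouth [([559.7, -28.0, 71.9], 0.78)]
end_stop [([550.4, -109.9, 2.8], 0.63)]
salt_shaker [([445.6, 305.7, -3.3], 0.77), ([390.5, -475.3, -1.1], 
[... 224 characters left out ...]
46557562 [[0.011, -1.0, -0.005], [-0.986, -0.01, -0.169], [0.169, 0.007, -0.986]] [-63.8, 512.1, 1602.3]
shaft [([447.0, 55.0, 43.3], 0.9)]
shaft_rest [([445.9, 60.3, -0.9], 0.74)]
cradle [([563.2, 62.7, -2.1], 0.95)]
hood_mouth [([556.8, -22.9, 67.1], 0.69)]
end_stop []
salt_shaker [([443.2, 303.9, 1.4], 0.74)]
red_bowl [([425.9, -307.1, -3.1], 0.55)]
spice_jar [([561.9, -409.6, 0.1], 0.89)]
date_tape [([551.8, 341.8, 1.8], 0.61), ([564.4, 61.0, -1.7], 0.47)]
bench_timer [([398.4, -478.0, -4.9], 0.82), ([561.6, 60.6, -0.3], 0.3)]
wrist 65.70646984690485 323.52528770802314 196.3932056434137 [[0.423, -0.906, -0.0], [-0.868, -0.405, 0.286], [-0.259, -0.121, -0.958]] [-623.9, -35.9, 380.3]
1.15
```

View pics/scene0.png

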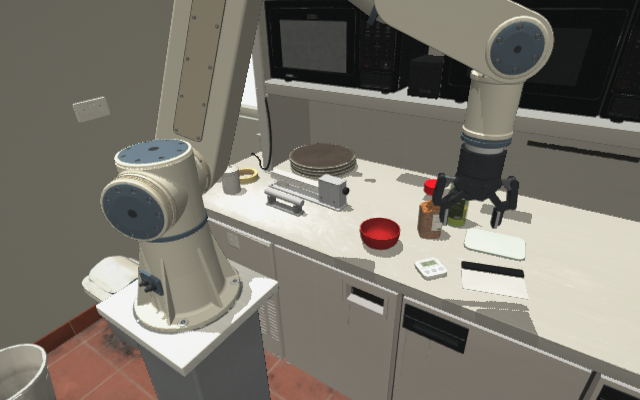

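View pics/top0.png

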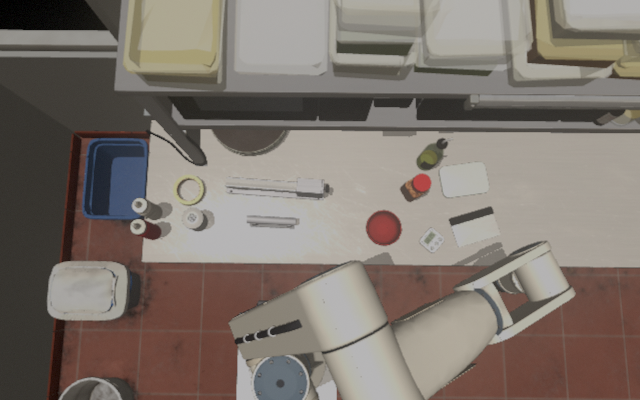

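The top view shows the shaft at about (272,222), with the cradle at (275,187), the hood at (312,187) and the knob at (329,189). The scene view agrees. Next I'll fit the axes from depth.

```bash
cat > h.py <<'E'
import numpy as np,cv2
def rays(f,uv,fish):
    uv=np.asarray(uv,float); F=200/np.tan(np.radians(float(f["fov_y"])/2))
    d=(uv-[float(f["cx"]),float(f["cy"])])
    if not fish: return np.c_[d/F,np.ones(len(d))]
    rr=np.linalg.norm(d,axis=1); th=rr/F
    return np.c_[d/np.maximum(rr,1e-9)[:,None]*np.tan(th)[:,None],np.ones(len(d))]
def cloud(f,fish=False,mask=None):
    z=f["range_z"]; m=z>0
    if mask is not None: m&=mask
    v,u=np.nonzero(m)
    P=rays(f,np.c_[u,v],fish)*z[v,u][:,None]
    return (P-f["t"])@f["R"], np.c_[u,v]
def project(f,X,fish=False):
    C=np.asarray(X,float)@f["R"].T+f["t"]; F=200/np.tan(np.radians(float(f["fov_y"])/2))
    a=C[:,:2]/C[:,2:]
    if fish:
        n=np.linalg.norm(a,axis=1); a=a/np.maximum(n,1e-9)[:,None]*np.arctan(n)[:,None]
    return a*F+[float(f["cx"]),float(f["cy"])]
def line(P):
    c=P[:,:2].mean(0); v=np.linalg.svd(P[:,:2]-c,full_matrices=False)[2][0]
    t=(P[:,:2]-c)@v
    return c, v, np.degrees(np.arctan2(v[1],v[0])), (t.min(),t.max())
E
python3 - <<'E'
from h import *
for n in ("top","scene"):
    f=dict(np.load(n+"0.npz")); P,uv=cloud(f)
    def box(x0,x1,y0,y1,z0,z1):
        return P[(P[:,0]>x0)&(P[:,0]<x1)&(P[:,1]>y0)&(P[:,1]<y1)&(P[:,2]>z0)&(P[:,2]<z1)]
    a=box(400,500,-60,170,47,70); print(n,"shaft",len(a),line(a), a[:,2].max())
    a=box(510,620,-15,240,50,75); print("rail",len(a),line(a),a[:,2].max())
    a=box(510,620,-160,20,85,110); print("hood",len(a),line(a),a.min(0),a.max(0))
    a=box(300,900,-300,400,20,400); print("tall",a[:,2].max())
E
```

```text
top shaft 315 (array([447.72403132,  57.79509536]), array([-0.04052034, -0.99917871]), np.float64(-92.32228049560929), (np.float64(-79.04591599288123), np.float64(78.36454541968135))) 66.37021533781623
rail 622 (array([565.43885995,  97.13805723]), array([-0.06426906, -0.99793261]), np.float64(-93.68488573372187), (np.float64(-112.44834880381723), np.float64(112.01246503392026))) 70.68111862373348
hood 387 (array([553.96499191, -68.54449248]), array([-0.07103645, -0.99747372]), np.float64(-94.07351980309011), (np.float64(-43.50841639983562), np.float64(56.75901848860172))) [ 530.34252381 -125.49093188   86.01703225] [579.40735055 -25.63216808 107.06648981]
tall 399.99116256220424
scene shaft 214 (array([441.91660548,  51.58625357]), array([-0.03034023, -0.99953963]), np.float64(-91.73863422027357), (np.float64(-86.07442837149178), np.float64(74.85263539189556))) 60.59830696307113
rail 352 (array([560.26371762,  94.43331926]), array([-0.07668983, -0.997055  ]), np.float64(-94.3983223286297), (np.float64(-114.53183325556023), np.float64(110.21315770483268))) 66.30469011691649
hood 251 (array([546.94643939, -72.99096846]), array([-0.02006114, -0.99979876]), np.float64(-91.1494955828559), (np.float64(-48.89113714891301), np.float64(40.2308425761856))) [ 525.53688792 -113.46532566   85.27859033] [578.09685903 -23.98026558 102.50050927]
tall 399.94312975379347
```

```bash
cat >> h.py <<'E'
from scipy.spatial.transform import Rotation as Ro
def rel(target_pos,target_rpy,s=None,cmd=None):
    """normalised row from current (or commanded (pos,rpy)) pose to target"""
    if cmd is None:
        from rig import sense
        s=s or sense(); p,q=s["eef_pos"],s["tcp_rot"]
    else: p,q=cmd
    R0=Ro.from_euler("xyz",q); R1=Ro.from_euler("xyz",target_rpy)
    d=R0.inv().apply(np.array(target_pos)-p)/400
    w=np.degrees((R0.inv()*R1).as_rotvec())/60
    return np.r_[d,w].round(4)
E
python3 - <<'E'
from h import *
from rig import sense
s=sense();f=dict(np.load("wrist0.npz"))
C=-f["R"].T@f["t"]; R0=Ro.from_euler("xyz",s["tcp_rot"]).as_matrix()
print("cam in tool",R0.T@(C-s["eef_pos"]),"axes",(R0.T@f["R"].T).round(3))
# desired view
y=np.radians(88); 
for p in ([470,60,260],[440,60,260]):
    Rt=Ro.from_euler("xyz",[np.pi,0,y]).as_matrix()
    g=dict(f); Rc=Rt@(R0.T@f["R"].T); Cc=np.array(p)+Rt@(R0.T@(C-s["eef_pos"]))
    g["R"]=Rc.T; g["t"]=-Rc.T@Cc
    print(Cc,project(g,[[447,138,45],[447,-22,45],[575,210,63],[559,-25,70],[550,-110,98]],True).round())
    print(rel(p,[np.pi,0,y]))
E
```

```text
cam in tool [  73.8445066    -0.86913986 -121.10569805] axes [[-0.001 -0.958 -0.286]
 [ 1.    -0.001 -0.001]
 [ 0.    -0.286  0.958]]
[471.70852571 133.82985506 381.10569805] [[300. 104.]
 [308. 242.]
 [420.  35.]
 [405. 249.]
 [397. 323.]]
[ 1.1278 -1.2003 -0.0168  0.      0.     -1.0486]
[441.70852571 133.82985506 381.10569805] [[328. 103.]
 [333. 241.]
 [446.  38.]
 [429. 247.]
 [421. 320.]]
[ 1.0599 -1.232  -0.0168  0.      0.     -1.0486]
```

View pics/wrist0.png

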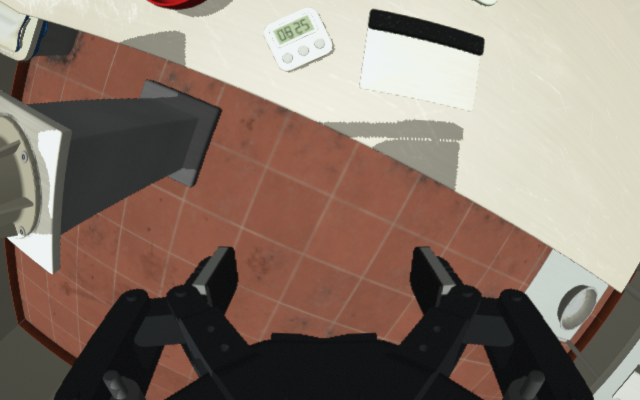

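Emit:
carry_out(
  increments=[
    [[0.07, -0.075, 0, 0, 0, -0.08], [0.14, -0.15, 0, 0, 0, -0.16], [0.21, -0.225, 0, 0, 0, -0.24], [0.28, -0.3, 0, 0, 0, -0.32], [0.35, -0.375, 0, 0, 0, -0.4]],
  ],
  hand=0,
)

```text
clock: 1.57
eef_pos: [328.2, -369.1, 253.3]
tcp_rot: [3.141, -0.0, 0.86]
contact_force: [1.2, 0.4, 0.6]
opening: 1.001
```

Run:
```python
from h import *
from rig import sense
print(rel([475,55,260],[np.pi,0,np.radians(88)]))
```

```text
[ 1.043e+00 -4.137e-01 -1.680e-02  3.000e-04 -0.000e+00 -6.453e-01]
```

Emit:
carry_out(
  increments=[
    [[0.09, -0.036, 0, 0, 0, -0.06], [0.18, -0.072, 0, 0, 0, -0.12], [0.27, -0.108, 0, 0, 0, -0.18], [0.36, -0.144, 0, 0, 0, -0.24], [0.45, -0.18, 0, 0, 0, -0.3]],
  ],
)

```text
clock: 1.98
eef_pos: [391.9, -186.0, 253.6]
tcp_rot: [3.141, 0.0, 1.174]
contact_force: [0.5, -0.8, -0.6]
opening: 1.0
```

Run:
```python
from h import *
from rig import sense
print(rel([475,55,260],[np.pi,0,np.radians(88)]))
```

```text
[ 6.359e-01 -4.140e-02 -1.610e-02  8.000e-04  2.000e-04 -3.459e-01]
```

Emit:
carry_out(
  increments=[
    [[0.09, -0.006, -0.003, 0, 0, -0.07], [0.18, -0.012, -0.006, 0, 0, -0.14], [0.27, -0.018, -0.009, 0, 0, -0.21], [0.36, -0.024, -0.012, 0, 0, -0.28], [0.44, -0.03, -0.016, 0, 0, -0.346]],
  ],
)

```text
clock: 2.4
eef_pos: [449.6, -18.8, 260.0]
tcp_rot: [3.141, -0.0, 1.537]
contact_force: [1.3, -1.5, 0.5]
opening: 0.999
```

Run:
```python
from h import *
from rig import sense
print(rel([475,55,260],[np.pi,0,np.radians(88)]))
```

```text
[ 1.865e-01  5.740e-02  1.000e-04  8.000e-04 -1.000e-04  1.300e-03]
```

Emit:
carry_out(
  increments=[
    [[0.09, 0.03, 0, 0, 0, 0], [0.16, 0.05, 0, 0, 0, 0], [0.186, 0.057, 0, 0, 0, 0], [0.186, 0.057, 0, 0, 0, 0]],
  ],
)

```text
clock: 2.73
eef_pos: [475.3, 54.6, 259.7]
tcp_rot: [3.141, -0.0, 1.536]
contact_force: [0.0, 0.1, -0.5]
opening: 0.998
```

Run:
```python
from h import *
from rig import sense,optics,nets
s=sense();print(s["eef_pos"],s["tcp_rot"],np.abs(s["qvel"]).max(),s["qpos"])
n="wrist";f=optics.grab_frame(n); cv2.imwrite(f"pics/w1.png",f["img"][:,:,::-1]);np.savez("w1.npz",**f)
for t in ("shaft","shaft_rest","cradle","hood_mouth","end_stop"):
    print(t,[(np.round(d["point"],1).tolist(),round(d["confidence"],2)) for d in nets.tip_of(t,n)][:2])
P,uv=cloud(f,True)
def box(x0,x1,y0,y1,z0,z1):
    return P[(P[:,0]>x0)&(P[:,0]<x1)&(P[:,1]>y0)&(P[:,1]<y1)&(P[:,2]>z0)&(P[:,2]<z1)]
a=box(400,500,-60,170,50,70); print(n,"shaft",len(a),line(a), np.percentile(a[:,2],[50,95,100]))
a=box(510,620,-15,240,55,75); print("rail",len(a),line(a),a[:,2].max())
a=box(510,620,-160,20,85,110); print("hood",len(a),line(a),a.min(0),a.max(0))
a=box(380,640,-30,200,-10,10);print("table",len(a),np.median(a[:,2]))
```

```text
[475.30946143  54.56324111 259.69958363] [ 3.14126329e+00 -4.15351302e-04  1.53608703e+00] 0.05506777918507318 [1.10916200e-01 1.15330184e-01 1.93007974e+00 4.08370801e-04
 1.09579661e+00 1.45438867e-01]
shaft [([449.3, 53.8, 43.5], 0.59)]
shaft_rest []
cradle [([564.1, 58.5, 1.2], 0.85)]
hood_mouth [([558.7, -23.1, 69.9], 0.73)]
end_stop []
wrist shaft 2724 (array([449.12097633,  63.45763034]), array([-0.03965746, -0.99921333]), np.float64(-92.27280121993913), (np.float64(-75.53786696819425), np.float64(84.5881888770024))) [55.8733187  57.75176352 59.6455209 ]
rail 5108 (array([565.69510457, 101.22635989]), array([-0.06700507, -0.99775263]), np.float64(-93.84198648245173), (np.float64(-109.85044589932671), np.float64(117.11097733102176))) 67.12652864114867
hood 2235 (array([549.90600058, -65.93836384]), array([ 0.07680965, -0.99704577]), np.float64(-85.59479214275487), (np.float64(-44.87823440654476), np.float64(45.863444857811416))) [ 529.84608107 -110.66819126   85.18763164] [576.3049261  -21.85548313 100.77173311]
table 26841 0.33621130758262185
```

View pics/w1.png

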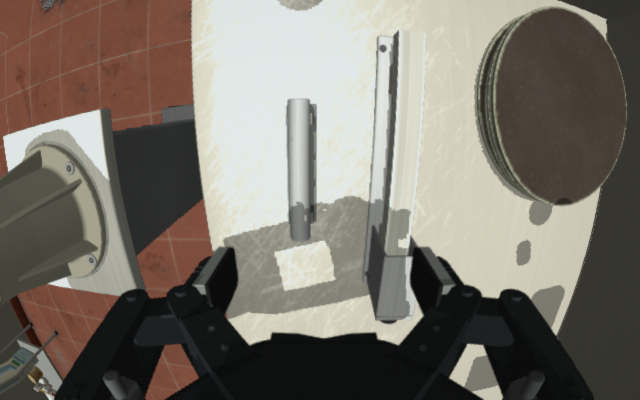

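Run:
```python
from h import *
f=dict(np.load("w1.npz"));P,uv=cloud(f,True)
T=np.array([475.31,54.56,259.7]);R0=Ro.from_euler("xyz",[3.14126,-.0004,1.536]).as_matrix()
Q=(P-T)@R0
m=(Q[:,2]>-70)&(Q[:,2]<60)
for sgn in (1,-1):
    k=m&(Q[:,1]*sgn>25); q=Q[k]; i=np.argsort(-q[:,2])[:400:40]; print(q[i].round(1).tolist(), uv[k][i].tolist())
# rail cross-section
v=np.array([-.067,-.99775]);n=np.array([.99775,-.067]);o=np.array([563.0,61.2])
d=P[:,:2]-o; X=d@v; Y=d@n
for x0 in range(-140,80,40):
    k=(abs(X-x0)<10)&(abs(Y)<30)&(P[:,2]>20)
    h=[(round(float(y)),round(float(np.median(P[k&(abs(Y-y)<1),2])),1)) for y in range(-24,25,2) if (k&(abs(Y-y)<1)).sum()>3]
    print(x0,h)
k=(X>95)&(X<150)&(P[:,2]>93)&(P[:,2]<105)&(abs(Y)<40);print("hoodtop Y",np.percentile(Y[k],[1,5,50,95,99]),"X",np.percentile(X[(P[:,2]>93)&(P[:,2]<105)&(abs(Y)<30)],[0,1,99]))
```

```text
[[-272.1, 499.2, 59.9], [-292.3, 499.3, 58.5], [-339.1, 503.3, 57.1], [-323.3, 501.1, 55.6], [-275.3, 502.3, 53.9], [-246.5, 500.6, 52.4], [-301.4, 502.7, 50.4], [-328.0, 502.2, 48.8], [-306.1, 497.3, 47.1], [-266.5, 498.2, 45.3]] [[628, 367], [623, 376], [612, 394], [616, 389], [630, 370], [638, 358], [624, 382], [617, 393], [622, 386], [634, 370]]
[[-101.3, -405.8, 60.0], [2.0, -42.3, 8.4], [-4.2, -42.5, 6.4], [7.7, -42.2, 5.0], [11.9, -42.3, 3.8], [12.3, -45.9, 2.8], [2.9, -42.4, 1.9], [7.6, -42.1, 1.1], [-9.5, -42.1, 0.1], [3.3, -42.1, -0.8]] [[1, 289], [236, 262], [236, 275], [233, 255], [231, 248], [223, 248], [232, 267], [231, 259], [235, 291], [231, 269]]
-140 [(-14, 52.6), (-12, 62.7), (-10, 63.2), (-8, 62.4), (-6, 59.8), (-4, 57.6), (-2, 55.9), (0, 54.2), (2, 54.8), (4, 57.2), (6, 59.1), (8, 60.9), (10, 63.1), (12, 62.9), (14, 62.0)]
-100 [(-14, 52.4), (-12, 62.4), (-10, 63.7), (-8, 61.9), (-6, 59.7), (-4, 57.6), (-2, 56.0), (0, 54.1), (2, 55.1), (4, 57.5), (6, 59.2), (8, 61.1), (10, 62.7), (12, 62.7), (14, 62.5), (16, 61.9)]
-60 [(-16, 50.1), (-14, 51.7), (-12, 62.7), (-10
[... 209 characters left out ...]
 61.6), (-6, 60.3), (-4, 58.2), (-2, 56.2), (0, 54.1), (2, 55.3), (4, 56.8), (6, 58.7), (8, 61.0), (10, 62.8), (12, 63.4), (14, 62.4), (16, 62.0)]
20 [(-24, 308.2), (-22, 308.8), (-20, 308.5), (-18, 308.8), (-16, 308.3), (-14, 54.3), (-12, 62.6), (-10, 63.2), (-8, 62.0), (-6, 60.7), (-4, 58.2), (-2, 56.2), (0, 54.1), (2, 55.1), (4, 56.6), (6, 59.0), (8, 60.9), (10, 62.6), (12, 63.4), (14, 62.4)]
60 [(-14, 50.9), (-12, 62.6), (-10, 63.3), (-8, 62.3), (-6, 59.8), (-4, 57.9), (-2, 56.1), (0, 54.5), (2, 54.7), (4, 56.9), (6, 58.8), (8, 60.3), (10, 62.8), (12, 63.2), (14, 62.7)]
hoodtop Y [-22.01064431 -21.03788511  -4.79553044  15.00204685  20.75052625] X [ 84.44248485  85.45660718 169.8482901 ]
```

Run:
```python
from h import *
from rig import sense
print(rel([448.7,58.5,61],[np.pi,0,1.531]))
```

```text
[ 1.530e-02 -6.490e-02  4.968e-01 -1.000e-04  2.000e-04  6.000e-04]
```

Run:
```python
from rig import sense
for i in range(2):
  s=sense();print(s["clock"],s["eef_pos"],s["tcp_rot"])
```

```text
3.0333 [474.40421798  51.40996329 259.72414751] [-3.14150839e+00  2.54881236e-04  1.53162832e+00]
3.0333 [474.40421798  51.40996329 259.72414751] [-3.14150839e+00  2.54881236e-04  1.53162832e+00]
```

Emit:
carry_out(
  increments=[
    [[0.008, -0.03, 0.08, 0, 0, 0], [0.015, -0.064, 0.17, 0, 0, 0.001], [0.015, -0.064, 0.26, 0, 0, 0.001], [0.015, -0.064, 0.3, 0, 0, 0.001], [0.015, -0.064, 0.3, 0, 0, 0.001]],
  ],
)

```text
clock: 3.45
eef_pos: [446.6, 58.4, 136.6]
tcp_rot: [-3.136, 0.001, 1.531]
contact_force: [-0.5, 0.4, 0.4]
opening: 1.004
```

Run:
```python
from h import *
from rig import sense,optics
s=sense();print(s["clock"],s["eef_pos"],s["tcp_rot"])
print(rel([448.7,58.5,61],[np.pi,0,1.531]))
f=optics.grab_frame("wrist"); cv2.imwrite(f"pics/w2.png",f["img"][:,:,::-1])
P,uv=cloud(f,True)
a=P[(abs(P[:,0]-448)<40)&(abs(P[:,1]-58)<110)&(P[:,2]>50)&(P[:,2]<70)]
print(line(a))
```

```text
3.45 [446.60868128  58.44129758 136.64971618] [-3.13555656e+00  1.09712144e-03  1.53094095e+00]
[ 6.000e-04  6.400e-03  1.891e-01 -5.800e-03  1.000e-03 -1.000e-04]
(array([448.94244405,  67.91771222]), array([-0.04113791, -0.99915348]), np.float64(-92.35769390890648), (np.float64(-70.88388293439864), np.float64(89.13669643336279)))
```

View pics/w2.png

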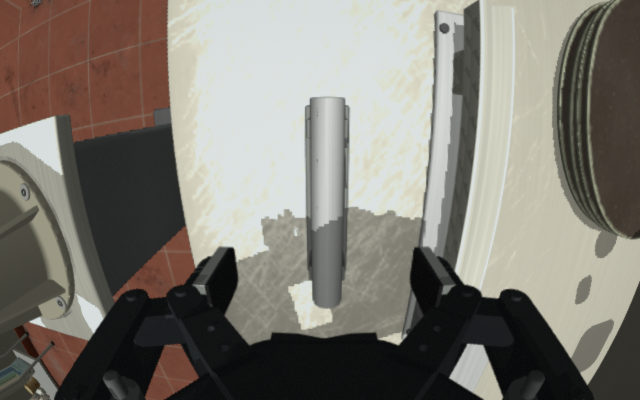

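The shaft sits centred between the open jaws, at cols 312–345 and rows 97–305. I'll go on down.

Emit:
carry_out(
  increments=[
    [[0, 0.003, 0.05, 0, 0, 0], [0, 0.005, 0.1, 0, 0, 0], [0, 0.005, 0.12, 0, 0, 0], [0, 0.005, 0.12, 0, 0, 0], [0, 0.005, 0.12, 0, 0, 0]],
  ],
)

```text
clock: 3.92
eef_pos: [451.9, 59.3, 92.6]
tcp_rot: [3.141, -0.0, 1.532]
contact_force: [-1.3, 0.4, -1.0]
opening: 0.998
```

Run:
```python
from h import *
from rig import sense,optics
s=sense();print(s["clock"],s["eef_pos"],s["tcp_rot"],np.abs(s["qvel"]).max())
print(rel([448.6,58.7,61],[np.pi,0,1.531]))
```

```text
3.9167 [451.94302559  59.29318471  92.62499358] [ 3.14102298e+00 -8.45982798e-05  1.53168379e+00] 0.014431074103244464
[-0.0018 -0.0083  0.0791  0.0005 -0.0001  0.0007]
```

Emit:
carry_out(
  increments=[
    [[-0.001, -0.004, 0.04, 0, 0, 0], [-0.0018, -0.0083, 0.07, 0, 0, 0], [-0.0018, -0.0083, 0.079, 0, 0, 0], [-0.0018, -0.0083, 0.079, 0, 0, 0], [-0.0018, -0.0083, 0.079, 0, 0, 0]],
  ],
)

```text
clock: 4.33
eef_pos: [448.7, 58.9, 61.0]
tcp_rot: [3.141, -0.0, 1.532]
contact_force: [-0.2, 0.2, 0.4]
opening: 1.001
```

Emit:
carry_out(
  increments=[
    [[0, 0, 0, 0, 0, 0], [0, 0, 0, 0, 0, 0], [0, 0, 0, 0, 0, 0]],
  ],
)

```text
clock: 4.58
eef_pos: [448.5, 59.0, 60.7]
tcp_rot: [3.14, -0.0, 1.532]
contact_force: [0.3, 0.3, -0.3]
opening: 1.003
```

Run:
```python
from h import *
from rig import sense,optics
s=sense();print(s["clock"],s["eef_pos"],s["tcp_rot"],np.abs(s["qvel"]).max(),s["contact_force"])
print(rel([448.6,58.7,61],[np.pi,0,1.531]))
```

```text
4.5833 [448.50424157  58.95134154  60.70538569] [ 3.14048650e+00 -1.89245489e-04  1.53211475e+00] 0.005982630612768963 [ 0.30957667  0.27110163 -0.31258599]
[-0.0006  0.0003 -0.0007  0.0011 -0.0002  0.0011]
```

Emit:
carry_out(
  increments=[
    [[0, 0, 0, 0, 0, 0], [0, 0, 0, 0, 0, 0], [0, 0, 0, 0, 0, 0], [0, 0, 0, 0, 0, 0], [0, 0, 0, 0, 0, 0]],
  ],
  hand=1,
  squeeze=70,
)

```text
clock: 5.0
eef_pos: [448.0, 58.9, 60.1]
tcp_rot: [-3.142, 0.0, 1.532]
contact_force: [0.1, -0.6, -0.4]
opening: 0.297
```

Emit:
carry_out(
  increments=[
    [[0, 0, 0, 0, 0, 0], [0, 0, 0, 0, 0, 0], [0, 0, 0, 0, 0, 0], [0, 0, 0, 0, 0, 0], [0, 0, 0, 0, 0, 0]],
  ],
)

```text
clock: 5.42
eef_pos: [448.3, 58.9, 60.3]
tcp_rot: [3.141, -0.0, 1.532]
contact_force: [-0.3, -1.8, 5.5]
opening: 0.247
```

Run:
```python
from h import *
from rig import sense,optics
s=sense();print(s["clock"],s["eef_pos"],s["tcp_rot"],s["opening"],s["contact_force"])
f=optics.grab_frame("wrist"); cv2.imwrite(f"pics/w3.png",f["img"][:,:,::-1]);np.savez("w3.npz",**f)
g=optics.grab_frame("scene"); 
u,v=project(g,[[448,58,45]])[0];u,v=int(u),int(v)
c=g["img"][v-50:v+40,u-70:u+70,::-1]; cv2.imwrite("pics/s3.png",cv2.resize(c,None,fx=5,fy=5,interpolation=cv2.INTER_CUBIC))
P,uv=cloud(f,True);R0=Ro.from_euler("xyz",s["tcp_rot"]).as_matrix();Q=(P-s["eef_pos"])@R0
for lo in range(8,34,3):
    k=(abs(Q[:,2]-lo)<1.5)&(abs(Q[:,0])<40)&(abs(Q[:,1])<60); 
    if k.sum(): print(lo,k.sum(),Q[k].min(0).round(1),Q[k].max(0).round(1))
```

```text
5.4167 [448.28505758  58.8924617   60.327992  ] [ 3.14110276e+00 -4.34954727e-05  1.53211547e+00] 0.24697692475085642 [-0.2866807  -1.77307269  5.45959024]
8 1697 [-39.9 -24.    6.5] [39.9 24.8  9.5]
11 413 [-39.8 -23.7   9.5] [39.8 24.4 12.5]
14 270 [-39.8 -22.2  12.5] [39.4 23.6 15.4]
17 28 [-38.7 -16.4  15.5] [18.5 17.2 17.3]
```

View pics/w3.png

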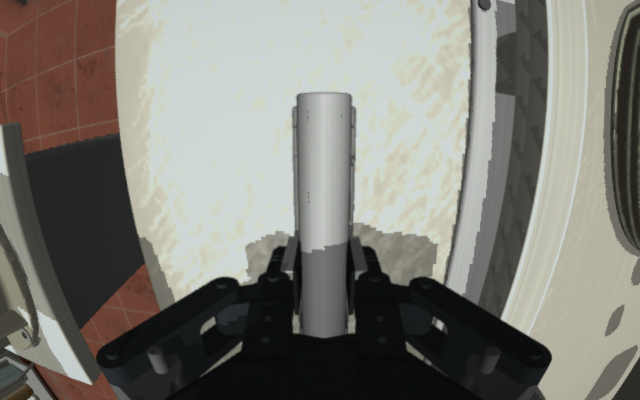

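View pics/s3.png

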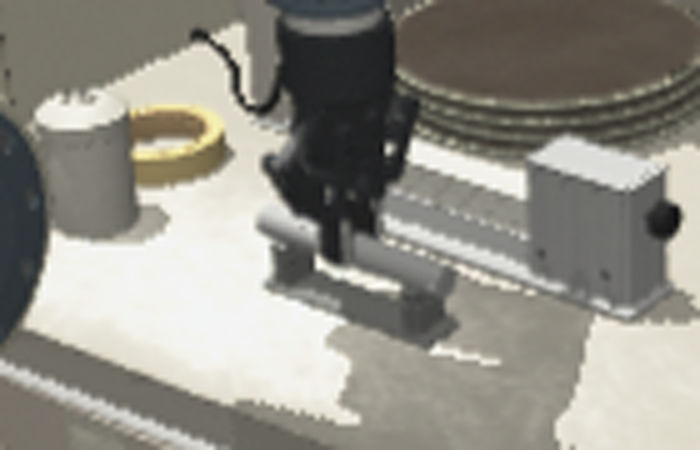

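Emit:
carry_out(
  increments=[
    [[0, 0, -0.01, 0, 0, 0], [0, 0, -0.03, 0, 0, 0], [0, 0, -0.05, 0, 0, 0], [0, 0, -0.05, 0, 0, 0], [0, 0, -0.05, 0, 0, 0]],
  ],
)

```text
clock: 5.93
eef_pos: [448.3, 58.9, 80.7]
tcp_rot: [3.14, -0.0, 1.532]
contact_force: [0.2, 0.3, -8.1]
opening: 0.248
```

Emit:
carry_out(
  increments=[
    [[0, 0, -0.03, 0, 0, 0], [0, 0, -0.08, 0, 0, 0], [0, 0, -0.12, 0, 0, 0], [0, 0, -0.14, 0, 0, 0], [0, 0, -0.14, 0, 0, 0]],
  ],
)

```text
clock: 6.35
eef_pos: [448.9, 59.0, 137.4]
tcp_rot: [3.139, -0.0, 1.532]
contact_force: [-0.1, 0.3, -7.5]
opening: 0.248
```

Run:
```python
from h import *
from rig import sense,optics
s=sense();print(s["clock"],s["eef_pos"],s["tcp_rot"],s["opening"],s["contact_force"],s["wrist_torque"])
f=optics.grab_frame("wrist"); cv2.imwrite(f"pics/w4.png",f["img"][:,:,::-1]);np.savez("w4.npz",**f)
P,uv=cloud(f,True);R0=Ro.from_euler("xyz",s["tcp_rot"]).as_matrix();Q=(P-s["eef_pos"])@R0
k=(Q[:,0]>16)&(Q[:,0]<100)&(abs(Q[:,1])<14)&(Q[:,2]<20)&(Q[:,2]>-5);a=Q[k]
for x in range(20,90,10):
    b=a[abs(a[:,0]-x)<5]
    if len(b): print(x,len(b),b[:,2].min().round(1),np.median(b[:,1]).round(1))
print(a[:,0].max())
g=optics.grab_frame("scene"); 
u,v=project(g,[[448,58,100]])[0];u,v=int(u),int(v)
c=g["img"][v-50:v+40,u-70:u+70,::-1]; cv2.imwrite("pics/s4.png",cv2.resize(c,None,fx=5,fy=5,interpolation=cv2.INTER_CUBIC))
```

```text
6.35 [448.91759741  59.00115644 137.38352996] [ 3.13884362e+00 -4.54188643e-04  1.53213745e+00] 0.24799106959173242 [-0.12608701  0.26116216 -7.50236736] [ 0.01984859 -0.07034325  0.01819413]
20 953 1.9 0.7
30 1112 1.8 0.3
40 1210 1.3 0.7
50 1257 1.7 0.7
60 1314 1.4 0.7
70 1345 1.6 0.7
80 638 1.3 0.5
80.01052198762729
```

View pics/s4.png

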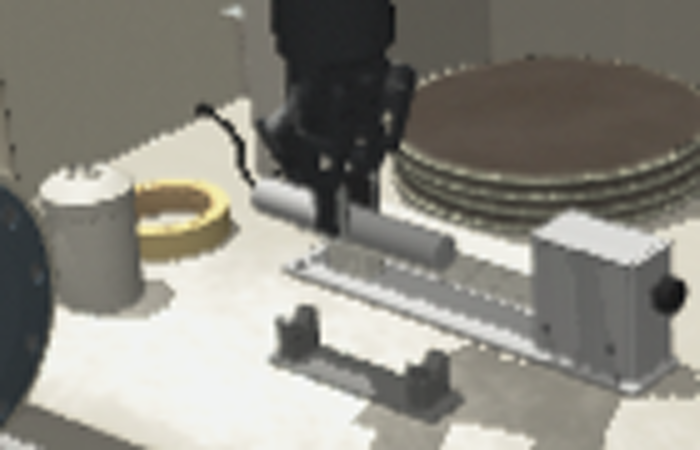

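View pics/w4.png

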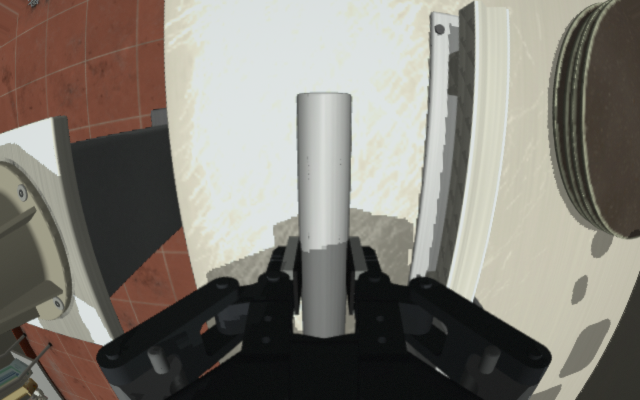

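Run:
```python
from h import *
print(rel([564.6,81.1,135],[np.pi,0,1.5038]))
```

```text
[ 6.690e-02  2.898e-01  1.700e-03 -1.000e-04  0.000e+00  2.700e-02]
```

Emit:
carry_out(
  increments=[
    [[0.01, 0.05, 0, 0, 0, 0.005], [0.03, 0.13, 0, 0, 0, 0.01], [0.05, 0.21, 0, 0, 0, 0.02], [0.06, 0.27, 0, 0, 0, 0.025], [0.067, 0.29, 0, 0, 0, 0.027]],
  ],
)

```text
clock: 6.87
eef_pos: [568.4, 81.6, 134.9]
tcp_rot: [3.14, -0.0, 1.504]
contact_force: [1.3, -0.7, -6.4]
opening: 0.253
```

Emit:
carry_out(
  increments=[
    [[0, 0, 0, 0, 0, 0], [0, 0, 0, 0, 0, 0], [0, 0, 0, 0, 0, 0], [0, 0, 0, 0, 0, 0], [0, 0, 0, 0, 0, 0]],
  ],
)

```text
clock: 7.28
eef_pos: [563.9, 81.0, 135.9]
tcp_rot: [-3.141, 0.0, 1.504]
contact_force: [0.1, 0.3, -5.9]
opening: 0.254
```

Run:
```python
from h import *
from rig import sense,optics
s=sense();print(s["clock"],s["eef_pos"],s["tcp_rot"],s["opening"],s["contact_force"],s["wrist_torque"])
f=optics.grab_frame("wrist"); cv2.imwrite(f"pics/w5.png",f["img"][:,:,::-1]);np.savez("w5.npz",**f)
P,uv=cloud(f,True);R0=Ro.from_euler("xyz",s["tcp_rot"]).as_matrix();Q=(P-s["eef_pos"])@R0
k=(Q[:,0]>16)&(Q[:,0]<100)&(abs(Q[:,1])<20)&(Q[:,2]<20)&(Q[:,2]>-5);a=P[k]
print("shaft",line(a))
v=np.array([-.067,-.99775]);n=np.array([.99775,-.067]);o=np.array([563.0,61.2])
d=P[:,:2]-o; X=d@v; Y=d@n
k=(Q[:,2]<14)&(Q[:,0]>16)&(Q[:,0]<100)&(abs(Q[:,1])<20)
for x0 in range(-100,-30,15):
    b=k&(abs(X-x0)<7); print(x0,"shaft Y",np.percentile(Y[b],[0,1,50,99,100]).round(1))
for x0 in range(-145,-30,15):
    k2=(abs(X-x0)<7)&(abs(Y)<30)&(P[:,2]>20)&(P[:,2]<80)
    h=[(round(float(y)),round(float(np.median(P[k2&(abs(Y-y)<1),2])),1)) for y in range(-24,25,2) if (k2&(abs(Y-y)<1)).sum()>3]
    print(x0,h)
```

```text
7.2833 [563.90879046  80.96847534 135.8525596 ] [-3.14060615e+00  2.13945462e-04  1.50380320e+00] 0.25406845840951264 [ 0.06280664  0.34047927 -5.8522132 ] [-0.00682293 -0.02044463 -0.00311276]
shaft (array([567.62930968, 130.2553638 ]), array([-0.06891796, -0.99762233]), np.float64(-93.95184061238875), (np.float64(-30.580978098906122), np.float64(33.34926731104237)))
-100 shaft Y [-11.4 -11.3   0.2  11.3  11.4]
-85 shaft Y [-12.  -11.4   0.2  11.4  12. ]
-70 shaft Y [-11.9 -11.6  -0.2  11.5  11.8]
-55 shaft Y [-11.8 -11.5  -0.2  11.4  11.7]
-40 shaft Y [-20.4 -19.9  -2.   19.2  19.7]
-145 [(-14, 62.1), (-12, 62.6), (-10, 63.4), (-8, 62.2), (-6, 59.7), (-4, 58.2), (-2, 56.0), (0, 54.1), (2, 55.5), (4, 56.6), (6, 58.9), (8, 61.3), (10, 62.9), (12, 63.2), (14, 62.5)]
-130 [(-14, 62.4), (-12, 62.6), (-10, 63.3), (-8, 62.0), (-6, 60.1), (-4, 58.0), (-2, 56.2), (0, 54.0), (2, 55.1), (4, 56.9), (6, 59.1), (8, 60.9), (10, 63.0), (12, 63.2), (14, 62.6), (16, 62.0)]
-115 [(-14, 62.3), (-12, 62.6), (-10, 63.4), (-8, 62.1), (-6, 60.0), (-4, 58.2), (-2, 56.3), (0, 54.2), (2, 55.3), (4, 57.0), (6, 59.0), (8, 60.8), (10, 63.0), (12, 63.5), (14, 62.3), (16, 62.0)]
-100 [(-14, 62.5), (-12, 62.8), (-10, 63.7), (-8, 62.2), (-6, 59.9), (-4, 58.3), (-2, 56.2), (0, 53.7), (2, 54.7), (4, 57.0), (6, 59.4), (8, 61.0), (10, 63.0), (12, 63.1), (14, 62.7), (16, 61.7)]
-85 []
-70 []
-55 []
-40 []
```

View pics/w5.png

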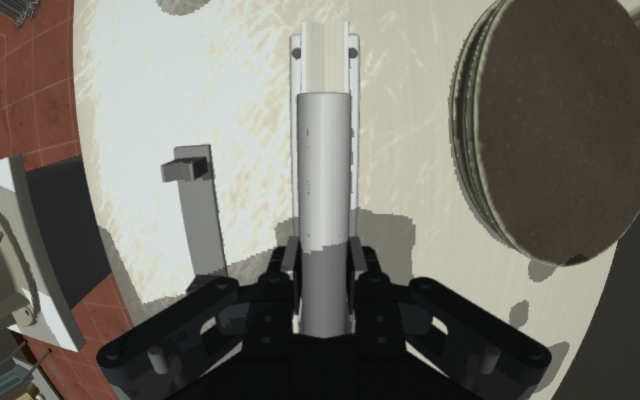

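Emit:
carry_out(
  increments=[
    [[0, 0.001, 0.03, 0, 0, 0], [0, 0.001, 0.07, 0, 0, 0], [0, 0.001, 0.1, 0, 0, 0], [0, 0.001, 0.112, 0, 0, 0], [0, 0.001, 0.112, 0, 0, 0]],
  ],
)

```text
clock: 7.75
eef_pos: [564.1, 81.0, 89.5]
tcp_rot: [-3.138, 0.001, 1.504]
contact_force: [-0.0, 0.4, -7.4]
opening: 0.247
```

Emit:
carry_out(
  increments=[
    [[0, 0, 0, 0, 0, 0], [0, 0, 0, 0, 0, 0], [0, 0, 0, 0, 0, 0]],
  ],
)

```text
clock: 8.0
eef_pos: [565.9, 81.3, 92.0]
tcp_rot: [3.14, -0.0, 1.504]
contact_force: [0.6, 0.1, -7.0]
opening: 0.249
```

Emit:
carry_out(
  increments=[
    [[0, 0, 0.003, 0, 0, 0], [0, 0, 0.006, 0, 0, 0], [0, 0, 0.009, 0, 0, 0], [0, 0, 0.009, 0, 0, 0], [0, 0, 0.009, 0, 0, 0]],
  ],
)

```text
clock: 8.42
eef_pos: [565.3, 81.1, 87.6]
tcp_rot: [-3.141, 0.0, 1.504]
contact_force: [-0.3, -0.1, -7.3]
opening: 0.25
```

Emit:
carry_out(
  increments=[
    [[0, 0, 0.002, 0, 0, 0], [0, 0, 0.004, 0, 0, 0], [0, 0, 0.004, 0, 0, 0], [0, 0, 0.004, 0, 0, 0]],
  ],
)

```text
clock: 8.75
eef_pos: [565.3, 81.2, 86.2]
tcp_rot: [-3.142, -0.0, 1.504]
contact_force: [-1.0, 0.6, -3.3]
opening: 0.25
```

Emit:
carry_out(
  increments=[
    [[0, 0, 0.001, 0, 0, 0], [0, 0, 0.002, 0, 0, 0], [0, 0, 0.002, 0, 0, 0]],
  ],
)

```text
clock: 9.0
eef_pos: [565.4, 81.2, 86.2]
tcp_rot: [3.141, -0.0, 1.504]
contact_force: [-4.9, -1.0, 6.4]
opening: 0.248
```

Emit:
carry_out(
  increments=[
    [[0, 0, 0, 0, 0, 0], [0, 0, 0, 0, 0, 0], [0, 0, 0, 0, 0, 0], [0, 0, 0, 0, 0, 0], [0, 0, 0, 0, 0, 0]],
  ],
  hand=0,
)

```text
clock: 9.42
eef_pos: [565.6, 81.2, 85.4]
tcp_rot: [3.141, -0.0, 1.504]
contact_force: [-0.4, -0.2, 0.2]
opening: 0.936
```

Emit:
carry_out(
  increments=[
    [[0, 0, -0.02, 0, 0, 0], [0, 0, -0.06, 0, 0, 0], [0, 0, -0.1, 0, 0, 0], [0, 0, -0.12, 0, 0, 0], [0, 0, -0.12, 0, 0, 0]],
  ],
)

```text
clock: 9.83
eef_pos: [566.7, 81.3, 135.5]
tcp_rot: [3.138, -0.001, 1.504]
contact_force: [0.7, -0.7, 0.4]
opening: 1.001
```

```bash
cat > meas.py <<'E'
from h import *
from rig import sense,optics
import sys
s=sense();print(s["clock"],s["eef_pos"],s["tcp_rot"],s["opening"],s["contact_force"])
f=optics.grab_frame("wrist"); cv2.imwrite(f"pics/{sys.argv[1]}.png",f["img"][:,:,::-1]);np.savez(sys.argv[1]+".npz",**f)
P,uv=cloud(f,True)
v=np.array([-.067,-.99775]);n=np.array([.99775,-.067]);o=np.array([563.5,61.2])
d=P[:,:2]-o; X=d@v; Y=d@n
for x0 in range(-140,90,10):
    k=(abs(X-x0)<5)&(abs(Y)<14)&(P[:,2]>64)&(P[:,2]<90)
    if k.sum()>5:
        b=np.percentile(P[k,2],97); print(x0,k.sum(),"top z %.1f"%b,"Y %.1f"%np.median(Y[k&(P[:,2]>b-6)]))
k=(abs(Y)<8)&(P[:,2]>74)&(P[:,2]<86)&(X<86); print("X extent",np.percentile(X[k],[0,.5,99.5,100]))
E
python3 meas.py w6
```

```text
9.8333 [566.73883204  81.32347784 135.50382105] [ 3.13796285e+00 -7.44402026e-04  1.50384228e+00] 1.001008349487291 [ 0.65985061 -0.72049517  0.35896712]
-140 29 top z 65.3 Y -9.9
-130 33 top z 65.1 Y -9.3
-120 20 top z 65.2 Y -9.9
-110 29 top z 65.3 Y -9.9
-100 368 top z 82.6 Y -0.0
-90 709 top z 82.9 Y -0.0
-80 687 top z 83.0 Y -0.0
-70 679 top z 82.9 Y -0.1
-60 646 top z 82.9 Y 0.4
-50 639 top z 82.9 Y 0.4
-40 600 top z 82.8 Y -0.2
-30 565 top z 82.9 Y 0.3
-20 546 top z 82.9 Y 0.3
-10 523 top z 82.8 Y 0.2
0 481 top z 82.7 Y 0.2
10 453 top z 82.8 Y 0.1
20 418 top z 82.8 Y 0.7
30 378 top z 82.7 Y 0.0
40 351 top z 82.7 Y 0.6
50 335 top z 82.7 Y 0.6
60 134 top z 82.8 Y 0.2
70 7 top z 64.6 Y 10.0
X extent [-100.03778707  -99.40948209   57.94624477   60.27683124]
```

View pics/w6.png

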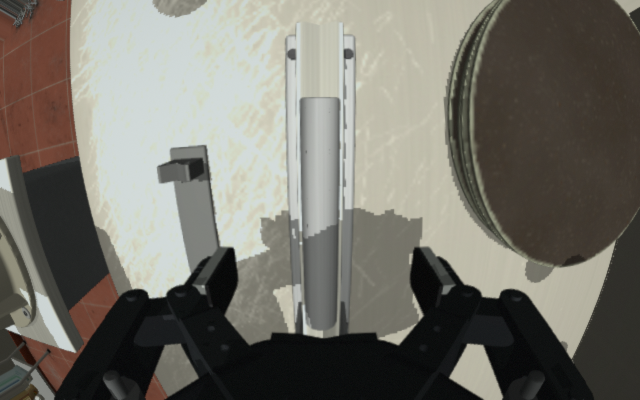

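Run:
```python
from h import *
print(rel([563.7+.067*142, 61.2+.99775*142,135],[np.pi,0,1.5038]))
```

```text
[ 0.3046 -0.0025 -0.0016  0.0021 -0.0004  0.    ]
```

Emit:
carry_out(
  increments=[
    [[0.06, 0, 0, 0, 0, 0], [0.14, -0.001, 0, 0, 0, 0], [0.22, -0.002, 0, 0, 0, 0], [0.28, -0.002, 0, 0, 0, 0], [0.3, -0.002, 0, 0, 0, 0]],
  ],
  hand=1,
  squeeze=40,
)

```text
clock: 10.3
eef_pos: [572.3, 203.9, 132.4]
tcp_rot: [-3.141, -0.001, 1.506]
contact_force: [0.1, -0.5, -0.3]
opening: 0.3
```

Emit:
carry_out(
  increments=[
    [[0, 0, 0, 0, 0, 0], [0, 0, 0, 0, 0, 0], [0, 0, 0, 0, 0, 0], [0, 0, 0, 0, 0, 0], [0, 0, 0, 0, 0, 0]],
  ],
)

```text
clock: 10.72
eef_pos: [572.6, 199.8, 133.2]
tcp_rot: [-3.141, 0.0, 1.503]
contact_force: [0.1, -0.0, -0.0]
opening: 0.0
```

```bash
python3 meas.py w7
python3 - <<'E'
from h import *
from rig import sense
s=sense()
print(rel([563.7+.067*142, 61.2+.99775*142,88.2],[np.pi,0,1.5038]))
f=dict(np.load("w7.npz"));P,uv=cloud(f,True);R0=Ro.from_euler("xyz",s["tcp_rot"]).as_matrix();Q=(P-s["eef_pos"])@R0
k=(abs(Q[:,0])<30)&(abs(Q[:,1])<40)&(Q[:,2]>-20)&(Q[:,2]<40)
q=Q[k]
for z in range(-10,30,3):
    b=q[abs(q[:,2]-z)<1.5]
    if len(b): print(z,len(b),b.min(0).round(1),b.max(0).round(1))
E
```

```text
10.7167 [572.57016149 199.80090358 133.2180994 ] [-3.14136366e+00  2.38244643e-04  1.50259154e+00] 0.0004424036608802697 [ 0.08142155 -0.04754173 -0.04286758]
-140 22 top z 64.8 Y 10.2
-130 18 top z 65.4 Y 10.0
-80 9 top z 83.3 Y 0.3
-70 99 top z 83.2 Y 0.3
-60 109 top z 83.2 Y 0.3
-50 13 top z 82.5 Y -0.5
X extent [-76.8055294  -75.90742483 -53.83902228 -53.02748351]
[ 7.400e-03  1.000e-03  1.127e-01 -2.000e-04  1.000e-04 -1.100e-03]
-10 156 [  7.8 -12.8 -11.5] [13.  13.8 -8.5]
-7 198 [  7.1 -13.4  -8.5] [13.  14.1 -5.5]
-4 219 [  7.4 -12.9  -5.5] [12.9 13.6 -2.5]
-1 181 [  7.3 -13.1  -2.5] [12.8 13.8  0.5]
2 172 [  7.3 -12.9   0.5] [12.9 13.7  3.5]
5 184 [  7.  -13.2   3.5] [12.9 13.9  6.4]
8 143 [  7.5 -13.    6.6] [12.9 13.7  9.5]
11 166 [  7.2 -13.2   9.5] [12.6 13.8 12.4]
14 105 [  7.5 -12.   12.5] [12.9 13.1 15.5]
17 45 [11.2 -5.7 15.6] [12.7  6.4 17.8]
```

View pics/w7.png

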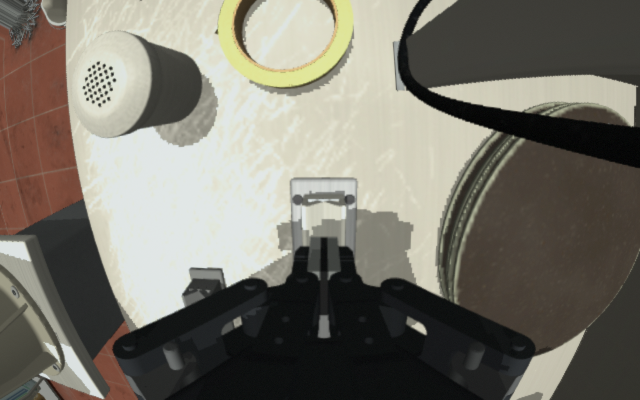

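Emit:
carry_out(
  increments=[
    [[0, 0.001, 0.03, 0, 0, 0], [0, 0.001, 0.07, 0, 0, 0], [0, 0.001, 0.1, 0, 0, 0], [0, 0.001, 0.112, 0, 0, 0], [0, 0.001, 0.112, 0, 0, 0]],
  ],
)

```text
clock: 11.18
eef_pos: [571.9, 200.4, 86.6]
tcp_rot: [-3.139, 0.001, 1.504]
contact_force: [0.6, -0.4, -0.5]
opening: 0.001
```

Emit:
carry_out(
  increments=[
    [[0, 0, 0, 0, 0, 0], [0, 0, 0, 0, 0, 0], [0, 0, 0, 0, 0, 0], [0, 0, 0, 0, 0, 0]],
  ],
)

```text
clock: 11.52
eef_pos: [573.4, 201.1, 89.2]
tcp_rot: [3.141, -0.0, 1.504]
contact_force: [0.1, 1.3, 0.3]
opening: 0.004
```

```bash
cat > st.py <<'E'
from h import *
from rig import sense
s=sense(); v=np.array([-.067,-.99775,0]);n=np.array([.99775,-.067,0]); o=np.array([563.7,61.2,0])
p=s["eef_pos"]-o
print("t %.2f X %.2f Y %.2f z %.2f yaw %.4f  Fpush %.2f Fy %.2f Fz %.2f qv %.4f"%(s["clock"],p@v,p@n,p[2],s["tcp_rot"][2],-s["contact_force"]@v,s["contact_force"]@n,s["contact_force"][2],abs(s["qvel"]).max()))
E
python3 st.py
```

```text
t 11.52 X -140.23 Y 0.32 z 89.16 yaw 1.5039  Fpush 1.29 Fy 0.05 Fz 0.30 qv 0.0028
```

Emit:
carry_out(
  increments=[
    [[-0.01, 0, 0.002, 0, 0, 0], [-0.025, 0, 0.005, 0, 0, 0], [-0.04, 0, 0.005, 0, 0, 0], [-0.05, 0, 0.005, 0, 0, 0], [-0.055, 0, 0.005, 0, 0, 0]],
  ],
)

```text
clock: 11.93
eef_pos: [571.4, 178.0, 86.5]
tcp_rot: [-3.141, 0.0, 1.503]
contact_force: [0.2, -0.3, -0.1]
opening: 0.002
```

Emit:
carry_out(
  increments=[
    [[0, 0, 0, 0, 0, 0], [0, 0, 0, 0, 0, 0], [0, 0, 0, 0, 0, 0]],
  ],
)

```text
clock: 12.18
eef_pos: [571.6, 179.0, 86.5]
tcp_rot: [3.142, -0.0, 1.504]
contact_force: [0.6, 0.2, 0.4]
opening: 0.002
```

```bash
python3 st.py
```

```text
t 12.18 X -118.09 Y -0.02 z 86.52 yaw 1.5037  Fpush 0.23 Fy 0.58 Fz 0.43 qv 0.0022
```

Emit:
carry_out(
  increments=[
    [[-0.0025, 0, 0, 0, 0, 0], [-0.005, 0, 0, 0, 0, 0], [-0.0075, 0, 0, 0, 0, 0], [-0.01, 0, 0, 0, 0, 0], [-0.0125, 0, 0, 0, 0, 0]],
  ],
)

```text
clock: 12.6
eef_pos: [571.2, 173.9, 86.5]
tcp_rot: [3.142, 0.0, 1.504]
contact_force: [-1.0, 1.3, 0.2]
opening: -0.001
```

Emit:
carry_out(
  increments=[
    [[-0.0025, 0, 0, 0, 0, 0], [-0.005, 0, 0, 0, 0, 0]],
  ],
)

```text
clock: 12.77
eef_pos: [571.0, 171.9, 86.5]
tcp_rot: [-3.142, 0.0, 1.504]
contact_force: [-0.6, -1.0, 0.7]
opening: 0.004
```

Emit:
carry_out(
  increments=[
    [[-0.0025, 0, 0, 0, 0, 0], [-0.005, 0, 0, 0, 0, 0]],
  ],
)

```text
clock: 12.93
eef_pos: [571.0, 170.4, 86.5]
tcp_rot: [3.141, -0.001, 1.503]
contact_force: [0.2, 5.9, -0.6]
opening: -0.001
```

```bash
python3 st.py
```

```text
t 12.93 X -109.43 Y -0.06 z 86.52 yaw 1.5034  Fpush 5.88 Fy -0.24 Fz -0.56 qv 0.0181
```

Emit:
carry_out(
  increments=[
    [[-0.0025, 0, 0, 0, 0, 0], [-0.006, 0, 0, 0, 0, 0], [-0.01, 0, 0, 0, 0, 0], [-0.015, 0, 0, 0, 0, 0], [-0.02, 0, 0, 0, 0, 0]],
  ],
)

```text
clock: 13.35
eef_pos: [570.5, 162.6, 86.5]
tcp_rot: [3.141, -0.001, 1.504]
contact_force: [-0.5, 4.8, -1.7]
opening: -0.0
```

```bash
python3 st.py
```

```text
t 13.35 X -101.64 Y -0.03 z 86.53 yaw 1.5037  Fpush 4.71 Fy -0.85 Fz -1.70 qv 0.0402
```

Emit:
carry_out(
  increments=[
    [[-0.005, 0, 0, 0, 0, 0], [-0.01, 0, 0, 0, 0, 0], [-0.015, 0, 0, 0, 0, 0], [-0.02, 0, 0, 0, 0, 0], [-0.025, 0, 0, 0, 0, 0]],
  ],
)

```text
clock: 13.77
eef_pos: [569.8, 152.6, 86.5]
tcp_rot: [3.141, -0.001, 1.504]
contact_force: [-0.3, 5.0, -1.4]
opening: 0.003
```

```bash
python3 st.py
```

```text
t 13.77 X -91.58 Y -0.03 z 86.53 yaw 1.5036  Fpush 4.99 Fy -0.59 Fz -1.38 qv 0.0388
```

Emit:
carry_out(
  increments=[
    [[-0.005, 0, 0, 0, 0, 0], [-0.01, 0, 0, 0, 0, 0], [-0.015, 0, 0, 0, 0, 0], [-0.02, 0, 0, 0, 0, 0], [-0.025, 0, 0, 0, 0, 0]],
  ],
)

```text
clock: 14.18
eef_pos: [569.2, 142.6, 86.5]
tcp_rot: [3.141, -0.001, 1.504]
contact_force: [0.7, 5.3, -1.3]
opening: -0.003
```

Emit:
carry_out(
  increments=[
    [[-0.005, 0, 0, 0, 0, 0], [-0.01, 0, 0, 0, 0, 0], [-0.0145, 0, 0, 0, 0, 0], [-0.018, 0, 0, 0, 0, 0], [-0.02, 0, 0, 0, 0, 0]],
  ],
)

```text
clock: 14.6
eef_pos: [568.6, 134.2, 86.5]
tcp_rot: [3.141, -0.0, 1.504]
contact_force: [0.0, 5.4, -1.4]
opening: 0.0
```

```bash
python3 st.py
```

```text
t 14.60 X -73.19 Y -0.01 z 86.51 yaw 1.5037  Fpush 5.44 Fy -0.32 Fz -1.42 qv 0.0137
```

Emit:
carry_out(
  increments=[
    [[-0.004, 0, 0, 0, 0, 0], [-0.008, 0, 0, 0, 0, 0], [-0.012, 0, 0, 0, 0, 0], [-0.016, 0, 0, 0, 0, 0], [-0.018, 0, 0, 0, 0, 0]],
  ],
)

```text
clock: 15.02
eef_pos: [568.1, 126.7, 86.5]
tcp_rot: [3.141, -0.0, 1.504]
contact_force: [0.8, 4.3, -1.4]
opening: -0.001
```

Emit:
carry_out(
  increments=[
    [[-0.0007, 0, 0, 0, 0, 0], [-0.0014, 0, 0, 0, 0, 0], [-0.0021, 0, 0, 0, 0, 0], [-0.0028, 0, 0, 0, 0, 0], [-0.0035, 0, 0, 0, 0, 0]],
  ],
)

```text
clock: 15.43
eef_pos: [568.0, 125.5, 86.5]
tcp_rot: [3.141, -0.0, 1.504]
contact_force: [0.5, 5.0, -1.4]
opening: -0.003
```

```bash
python3 st.py
```

```text
t 15.43 X -64.45 Y -0.02 z 86.51 yaw 1.5038  Fpush 5.02 Fy 0.17 Fz -1.43 qv 0.0065
```

Emit:
carry_out(
  increments=[
    [[-0.0007, 0, 0, 0, 0, 0], [-0.0014, 0, 0, 0, 0, 0], [-0.0021, 0, 0, 0, 0, 0], [-0.0028, 0, 0, 0, 0, 0], [-0.0035, 0, 0, 0, 0, 0]],
  ],
)

```text
clock: 15.85
eef_pos: [567.9, 124.1, 86.5]
tcp_rot: [3.141, -0.0, 1.504]
contact_force: [1.4, 4.3, -1.0]
opening: 0.001
```

Emit:
carry_out(
  increments=[
    [[-0.0007, 0, 0, 0, 0, 0], [-0.0014, 0, 0, 0, 0, 0], [-0.0021, 0, 0, 0, 0, 0], [-0.0028, 0, 0, 0, 0, 0]],
  ],
)

```text
clock: 16.18
eef_pos: [567.8, 123.0, 86.5]
tcp_rot: [3.141, -0.0, 1.504]
contact_force: [2.1, 5.5, -1.5]
opening: -0.001
```

Emit:
carry_out(
  increments=[
    [[-0.0007, 0, 0, 0, 0, 0], [-0.0014, 0, 0, 0, 0, 0], [-0.0021, 0, 0, 0, 0, 0], [-0.0028, 0, 0, 0, 0, 0], [-0.0035, 0, 0, 0, 0, 0]],
  ],
)

```text
clock: 16.6
eef_pos: [567.7, 121.5, 86.5]
tcp_rot: [3.141, -0.0, 1.504]
contact_force: [1.8, 5.2, -1.2]
opening: 0.003
```

Emit:
carry_out(
  increments=[
    [[-0.0007, 0, 0, 0, 0, 0], [-0.0014, 0, 0, 0, 0, 0], [-0.0021, 0, 0, 0, 0, 0], [-0.0028, 0, 0, 0, 0, 0], [-0.0035, 0, 0, 0, 0, 0]],
  ],
)

```text
clock: 17.02
eef_pos: [567.7, 120.2, 86.5]
tcp_rot: [3.141, -0.0, 1.504]
contact_force: [0.6, 4.5, -1.9]
opening: 0.005
```

Emit:
carry_out(
  increments=[
    [[-0.0007, 0, 0, 0, 0, 0], [-0.0014, 0, 0, 0, 0, 0], [-0.0021, 0, 0, 0, 0, 0], [-0.0028, 0, 0, 0, 0, 0], [-0.0035, 0, 0, 0, 0, 0]],
  ],
)

```text
clock: 17.43
eef_pos: [567.6, 118.8, 86.5]
tcp_rot: [3.141, -0.0, 1.504]
contact_force: [1.0, 5.5, -1.2]
opening: -0.002
```

Emit:
carry_out(
  increments=[
    [[-0.0007, 0, 0, 0, 0, 0], [-0.0014, 0, 0, 0, 0, 0], [-0.0021, 0, 0, 0, 0, 0], [-0.0028, 0, 0, 0, 0, 0], [-0.0035, 0, 0, 0, 0, 0]],
  ],
)

```text
clock: 17.85
eef_pos: [567.5, 117.4, 86.5]
tcp_rot: [3.141, -0.0, 1.504]
contact_force: [1.8, 5.0, -1.0]
opening: -0.003
```

Emit:
carry_out(
  increments=[
    [[-0.0007, 0, 0, 0, 0, 0], [-0.0014, 0, 0, 0, 0, 0], [-0.0021, 0, 0, 0, 0, 0], [-0.0028, 0, 0, 0, 0, 0], [-0.0035, 0, 0, 0, 0, 0]],
  ],
)

```text
clock: 18.27
eef_pos: [567.4, 116.0, 86.5]
tcp_rot: [3.141, -0.0, 1.504]
contact_force: [0.6, 5.3, -0.9]
opening: -0.004
```

Emit:
carry_out(
  increments=[
    [[-0.0007, 0, 0, 0, 0, 0], [-0.0014, 0, 0, 0, 0, 0], [-0.0021, 0, 0, 0, 0, 0], [-0.0028, 0, 0, 0, 0, 0], [-0.0035, 0, 0, 0, 0, 0]],
  ],
)

```text
clock: 18.68
eef_pos: [567.2, 114.6, 86.5]
tcp_rot: [3.141, -0.0, 1.504]
contact_force: [1.2, 5.6, -1.8]
opening: 0.002
```

Emit:
carry_out(
  increments=[
    [[-0.0007, 0, 0, 0, 0, 0], [-0.0014, 0, 0, 0, 0, 0], [-0.0021, 0, 0, 0, 0, 0], [-0.0028, 0, 0, 0, 0, 0], [-0.0035, 0, 0, 0, 0, 0]],
  ],
)

```text
clock: 19.1
eef_pos: [567.2, 113.2, 86.5]
tcp_rot: [3.141, -0.0, 1.504]
contact_force: [0.9, 5.0, -0.4]
opening: -0.002
```

Emit:
carry_out(
  increments=[
    [[-0.0007, 0, 0, 0, 0, 0], [-0.0014, 0, 0, 0, 0, 0], [-0.0021, 0, 0, 0, 0, 0], [-0.0028, 0, 0, 0, 0, 0], [-0.0035, 0, 0, 0, 0, 0]],
  ],
)

```text
clock: 19.52
eef_pos: [567.1, 111.8, 86.5]
tcp_rot: [3.141, -0.0, 1.504]
contact_force: [0.8, 4.5, -1.6]
opening: -0.0
```

Emit:
carry_out(
  increments=[
    [[-0.0007, 0, 0, 0, 0, 0], [-0.0014, 0, 0, 0, 0, 0], [-0.0021, 0, 0, 0, 0, 0], [-0.0028, 0, 0, 0, 0, 0], [-0.0035, 0, 0, 0, 0, 0]],
  ],
)

```text
clock: 19.93
eef_pos: [567.0, 110.4, 86.5]
tcp_rot: [3.141, -0.0, 1.504]
contact_force: [1.5, 4.9, -1.0]
opening: 0.001
```

Emit:
carry_out(
  increments=[
    [[-0.0007, 0, 0, 0, 0, 0], [-0.0014, 0, 0, 0, 0, 0], [-0.0021, 0, 0, 0, 0, 0], [-0.0028, 0, 0, 0, 0, 0], [-0.0035, 0, 0, 0, 0, 0]],
  ],
)

```text
clock: 20.35
eef_pos: [566.9, 109.0, 86.5]
tcp_rot: [3.141, -0.0, 1.504]
contact_force: [1.7, 5.1, -1.4]
opening: -0.0
```

Emit:
carry_out(
  increments=[
    [[-0.0007, 0, 0, 0, 0, 0], [-0.0014, 0, 0, 0, 0, 0], [-0.0021, 0, 0, 0, 0, 0], [-0.0028, 0, 0, 0, 0, 0], [-0.0035, 0, 0, 0, 0, 0]],
  ],
)

```text
clock: 20.77
eef_pos: [566.8, 107.6, 86.5]
tcp_rot: [3.141, -0.0, 1.504]
contact_force: [1.7, 3.9, -1.6]
opening: -0.004
```

Emit:
carry_out(
  increments=[
    [[-0.0007, 0, 0, 0, 0, 0], [-0.0014, 0, 0, 0, 0, 0], [-0.0021, 0, 0, 0, 0, 0], [-0.0028, 0, 0, 0, 0, 0], [-0.0035, 0, 0, 0, 0, 0]],
  ],
)

```text
clock: 21.18
eef_pos: [566.7, 106.2, 86.5]
tcp_rot: [3.141, -0.0, 1.504]
contact_force: [2.3, 5.5, -0.3]
opening: 0.003
```

Emit:
carry_out(
  increments=[
    [[-0.0007, 0, 0, 0, 0, 0], [-0.0014, 0, 0, 0, 0, 0], [-0.0021, 0, 0, 0, 0, 0], [-0.0028, 0, 0, 0, 0, 0], [-0.0035, 0, 0, 0, 0, 0]],
  ],
)

```text
clock: 21.6
eef_pos: [566.7, 104.8, 86.5]
tcp_rot: [3.141, -0.0, 1.504]
contact_force: [1.0, 5.1, -1.4]
opening: 0.001
```

Emit:
carry_out(
  increments=[
    [[-0.0007, 0, 0, 0, 0, 0], [-0.0014, 0, 0, 0, 0, 0], [-0.0021, 0, 0, 0, 0, 0], [-0.0028, 0, 0, 0, 0, 0], [-0.0035, 0, 0, 0, 0, 0]],
  ],
)

```text
clock: 22.02
eef_pos: [566.5, 103.4, 86.5]
tcp_rot: [3.141, -0.0, 1.504]
contact_force: [1.1, 4.6, -1.1]
opening: -0.002
```

Emit:
carry_out(
  increments=[
    [[-0.0007, 0, 0, 0, 0, 0], [-0.0014, 0, 0, 0, 0, 0], [-0.0021, 0, 0, 0, 0, 0], [-0.0028, 0, 0, 0, 0, 0], [-0.0035, 0, 0, 0, 0, 0]],
  ],
)

```text
clock: 22.43
eef_pos: [566.5, 102.0, 86.5]
tcp_rot: [3.141, -0.0, 1.504]
contact_force: [1.1, 4.6, -0.8]
opening: -0.004
```

Emit:
carry_out(
  increments=[
    [[-0.0007, 0, 0, 0, 0, 0], [-0.0014, 0, 0, 0, 0, 0], [-0.0021, 0, 0, 0, 0, 0], [-0.0028, 0, 0, 0, 0, 0], [-0.0035, 0, 0, 0, 0, 0]],
  ],
)

```text
clock: 22.85
eef_pos: [566.4, 100.6, 86.5]
tcp_rot: [3.141, -0.0, 1.504]
contact_force: [1.7, 5.2, -0.3]
opening: -0.001
```

Emit:
carry_out(
  increments=[
    [[-0.0007, 0, 0, 0, 0, 0], [-0.0014, 0, 0, 0, 0, 0], [-0.0021, 0, 0, 0, 0, 0], [-0.0028, 0, 0, 0, 0, 0], [-0.0035, 0, 0, 0, 0, 0]],
  ],
)

```text
clock: 23.27
eef_pos: [566.3, 99.2, 86.5]
tcp_rot: [3.141, 0.0, 1.504]
contact_force: [1.5, 5.3, -1.2]
opening: -0.001
```

Emit:
carry_out(
  increments=[
    [[-0.0007, 0, 0, 0, 0, 0], [-0.0014, 0, 0, 0, 0, 0], [-0.0021, 0, 0, 0, 0, 0], [-0.0028, 0, 0, 0, 0, 0], [-0.0035, 0, 0, 0, 0, 0]],
  ],
)

```text
clock: 23.68
eef_pos: [566.2, 97.8, 86.5]
tcp_rot: [3.141, -0.0, 1.504]
contact_force: [2.0, 4.8, -1.4]
opening: -0.001
```

Emit:
carry_out(
  increments=[
    [[-0.0007, 0, 0, 0, 0, 0], [-0.0014, 0, 0, 0, 0, 0], [-0.0021, 0, 0, 0, 0, 0], [-0.0028, 0, 0, 0, 0, 0], [-0.0035, 0, 0, 0, 0, 0]],
  ],
)

```text
clock: 24.1
eef_pos: [566.1, 96.4, 86.5]
tcp_rot: [3.141, -0.0, 1.504]
contact_force: [1.5, 4.5, -1.2]
opening: 0.0
```

Emit:
carry_out(
  increments=[
    [[-0.0007, 0, 0, 0, 0, 0], [-0.0014, 0, 0, 0, 0, 0], [-0.0021, 0, 0, 0, 0, 0], [-0.0028, 0, 0, 0, 0, 0], [-0.0035, 0, 0, 0, 0, 0]],
  ],
)

```text
clock: 24.52
eef_pos: [566.0, 95.1, 86.5]
tcp_rot: [3.141, -0.0, 1.504]
contact_force: [1.2, 4.6, -1.6]
opening: -0.002
```

Emit:
carry_out(
  increments=[
    [[-0.0007, 0, 0, 0, 0, 0], [-0.0014, 0, 0, 0, 0, 0], [-0.0021, 0, 0, 0, 0, 0], [-0.0028, 0, 0, 0, 0, 0], [-0.0035, 0, 0, 0, 0, 0]],
  ],
)

```text
clock: 24.93
eef_pos: [565.9, 93.7, 86.5]
tcp_rot: [3.141, -0.0, 1.504]
contact_force: [1.9, 5.6, -1.1]
opening: 0.001
```

Emit:
carry_out(
  increments=[
    [[-0.0007, 0, 0, 0, 0, 0], [-0.0014, 0, 0, 0, 0, 0], [-0.0021, 0, 0, 0, 0, 0], [-0.0028, 0, 0, 0, 0, 0], [-0.0035, 0, 0, 0, 0, 0]],
  ],
)

```text
clock: 25.35
eef_pos: [565.8, 92.4, 86.6]
tcp_rot: [3.141, -0.0, 1.504]
contact_force: [1.9, 6.0, -0.8]
opening: -0.002
```

Emit:
carry_out(
  increments=[
    [[-0.0007, 0, 0, 0, 0, 0], [-0.0014, 0, 0, 0, 0, 0], [-0.0021, 0, 0, 0, 0, 0], [-0.0028, 0, 0, 0, 0, 0]],
  ],
)

```text
clock: 25.68
eef_pos: [565.8, 91.3, 86.5]
tcp_rot: [3.141, -0.0, 1.504]
contact_force: [2.3, 6.1, -1.6]
opening: -0.003
```

Emit:
carry_out(
  increments=[
    [[-0.0007, 0, 0, 0, 0, 0], [-0.0014, 0, 0, 0, 0, 0], [-0.0021, 0, 0, 0, 0, 0]],
  ],
)

```text
clock: 25.93
eef_pos: [565.7, 90.5, 86.6]
tcp_rot: [3.141, -0.0, 1.504]
contact_force: [1.3, 8.7, -1.5]
opening: -0.0
```

Emit:
carry_out(
  increments=[
    [[-0.0006, 0, 0, 0, 0, 0], [-0.0006, 0, 0, 0, 0, 0]],
  ],
)

```text
clock: 26.1
eef_pos: [565.7, 90.5, 86.5]
tcp_rot: [3.141, -0.001, 1.503]
contact_force: [1.0, 8.4, -1.7]
opening: -0.001
```

Emit:
carry_out(
  increments=[
    [[-0.0006, 0, 0, 0, 0, 0], [-0.0006, 0, 0, 0, 0, 0]],
  ],
)

```text
clock: 26.27
eef_pos: [565.7, 90.5, 86.6]
tcp_rot: [3.141, -0.001, 1.503]
contact_force: [1.4, 9.0, -1.2]
opening: 0.002
```

Emit:
carry_out(
  increments=[
    [[-0.0006, 0, 0, 0, 0, 0], [-0.0012, 0, 0, 0, 0, 0]],
  ],
)

```text
clock: 26.43
eef_pos: [565.7, 90.4, 86.6]
tcp_rot: [3.141, -0.002, 1.503]
contact_force: [1.2, 13.9, -1.5]
opening: 0.003
```

```bash
python3 st.py
```

```text
t 26.43 X -29.29 Y 0.07 z 86.55 yaw 1.5032  Fpush 13.92 Fy 0.32 Fz -1.51 qv 0.0058
```

Emit:
carry_out(
  increments=[
    [[0, 0, 0, 0, 0, 0], [0, 0, 0, 0, 0, 0], [0, 0, 0, 0, 0, 0]],
  ],
)

```text
clock: 26.68
eef_pos: [565.7, 90.4, 86.6]
tcp_rot: [3.141, -0.002, 1.503]
contact_force: [2.0, 11.9, -1.2]
opening: 0.002
```

Emit:
carry_out(
  increments=[
    [[-0.0005, 0, 0, 0, 0, 0], [-0.0005, 0, 0, 0, 0, 0], [-0.0005, 0, 0, 0, 0, 0]],
  ],
)

```text
clock: 26.93
eef_pos: [565.7, 90.4, 86.6]
tcp_rot: [3.141, -0.002, 1.503]
contact_force: [2.2, 13.1, -1.5]
opening: 0.001
```

Emit:
carry_out(
  increments=[
    [[0.001, 0, 0, 0, 0, 0], [0.003, 0, 0, 0, 0, 0], [0.008, 0, 0, 0, 0, 0], [0.02, 0, 0, 0, 0, 0], [0.04, 0, 0, 0, 0, 0]],
  ],
)

```text
clock: 27.35
eef_pos: [566.2, 104.6, 86.4]
tcp_rot: [-3.141, 0.001, 1.503]
contact_force: [-0.4, -0.7, 0.7]
opening: -0.001
```

Emit:
carry_out(
  increments=[
    [[0.03, 0, -0.02, 0, 0, 0], [0.05, 0, -0.07, 0, 0, 0], [0.05, 0, -0.13, 0, 0, 0], [0.05, 0, -0.17, 0, 0, 0], [0.05, 0, -0.18, 0, 0, 0]],
  ],
)

```text
clock: 27.77
eef_pos: [569.5, 126.4, 161.8]
tcp_rot: [3.137, -0.001, 1.505]
contact_force: [0.3, 0.2, -0.1]
opening: -0.002
```

Emit:
carry_out(
  increments=[
    [[-0.03, -0.05, 0, 0, 0, 0], [-0.1, -0.08, 0, 0, 0, 0], [-0.15, -0.1, 0, 0, 0, 0], [-0.15, -0.1, 0, 0, 0, 0], [-0.15, -0.1, 0, 0, 0, 0]],
  ],
  hand=0,
)

```text
clock: 28.18
eef_pos: [523.5, 67.6, 158.3]
tcp_rot: [-3.141, 0.0, 1.502]
contact_force: [0.0, -0.8, -0.2]
opening: 0.709
```

```bash
python3 meas.py w8
python3 - <<'E'
from rig import optics,nets
import cv2,numpy as np
for n in ("scene","top"):
    f=optics.grab_frame(n); cv2.imwrite(f"pics/{n}8.png",f["img"][:,:,::-1])
    for t in ("shaft","salt_shaker","red_bowl","spice_jar","date_tape","bench_timer"):
        print(n,t,[(np.round(d["point"],1).tolist(),round(d["confidence"],2)) for d in nets.tip_of(t,n)][:1])
E
```

```text
28.1833 [523.50934341  67.56660062 158.33475298] [-3.14113930e+00  7.90386622e-05  1.50244915e+00] 0.7092011235057357 [ 0.03987981 -0.84254261 -0.21376064]
-140 23 top z 65.3 Y 9.9
-130 26 top z 65.6 Y -9.7
-120 19 top z 65.4 Y -10.6
-110 22 top z 65.9 Y -10.7
-100 24 top z 65.0 Y 10.0
-90 27 top z 64.8 Y -9.3
-80 25 top z 65.5 Y -9.9
-70 28 top z 64.9 Y 9.0
-60 20 top z 65.2 Y -10.0
-50 24 top z 65.1 Y -10.2
-40 21 top z 65.1 Y -9.9
-30 20 top z 65.1 Y -10.3
-20 434 top z 82.6 Y -0.6
-10 461 top z 82.7 Y -0.9
0 430 top z 82.9 Y -0.9
10 404 top z 82.7 Y -1.1
20 289 top z 83.1 Y -3.3
30 260 top z 82.8 Y -3.4
40 268 top z 83.0 Y -3.2
50 263 top z 82.7 Y -2.7
60 283 top z 82.7 Y -1.3
70 297 top z 82.8 Y -0.6
80 268 top z 82.6 Y -0.9
X extent [-20.46184926 -20.03556073  85.18518683  85.94638648]
scene shaft []
scene salt_shaker [([446.5, 303.4, -2.1], 0.97)]
scene red_bowl [([429.3, -307.3, -0.5], 0.92)]
scene spice_jar [([559.8, -408.8, -1.6], 0.92)]
scene date_tape [([547.9, 341.3, 0.5], 0.68)]
scene bench_timer [([393.4, -473.5, 0.5], 0.55)]
top shaft [([557.1, -4.7, 69.8], 0.43)]
top salt_shaker [([443.1, 305.0, 2.9], 0.8)]
top red_bowl [([427.1, -309.4, -1.9], 0.94)]
top spice_jar [([559.9, -409.0, 3.8], 0.92)]
top date_tape [([553.1, 342.4, 3.8], 0.74)]
top bench_timer [([395.9, -475.0, -4.1], 0.75)]
```

View pics/w8.png

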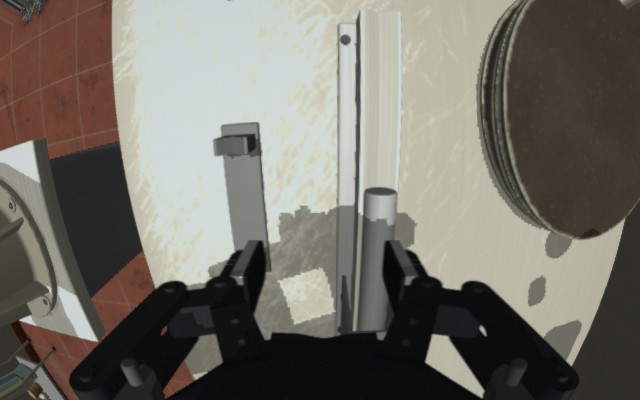

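Emit:
carry_out(
  increments=[
    [[0, -0.03, -0.02, 0, 0, 0], [0, -0.06, -0.05, 0, 0, 0], [0, -0.06, -0.05, 0, 0, 0], [0, -0.06, -0.05, 0, 0, 0], [0, -0.06, -0.05, 0, 0, 0]],
  ],
)

```text
clock: 29.35
eef_pos: [500.6, 69.5, 178.4]
tcp_rot: [3.141, -0.0, 1.504]
contact_force: [-0.3, -0.2, 0.8]
opening: 0.999
```

Emit:
carry_out(
  increments=[
    [[0, 0, 0, 0, 0, 0], [0, 0, 0, 0, 0, 0], [0, 0, 0, 0, 0, 0], [0, 0, 0, 0, 0, 0], [0, 0, 0, 0, 0, 0]],
  ],
)

```text
clock: 29.77
eef_pos: [500.1, 69.4, 178.3]
tcp_rot: [-3.141, 0.0, 1.504]
contact_force: [-0.0, 0.6, -0.3]
opening: 1.004
```

```bash
python3 meas.py w9|tail -1;python3 st.py; python3 -c "
from rig import r; print(r.sign_off())"
```

```text
X extent [-20.25727912 -20.0090579   85.40041291  85.96865467]
t 29.82 X -3.96 Y -64.05 z 178.32 yaw 1.5038  Fpush -1.49 Fy 0.18 Fz 0.45 qv 0.0028
the job is handed in; nothing more can be done
None
```

The shaft is in the groove, pressed home against the stop, and let go. I lifted it off the rest, laid it in the V-groove, then pushed its end with the closed fingertips at about 3 mm/s over the last stretch. I handed the job in at about 30 s of the 72 s.

- **Drag and stop:** the drag read a steady 5 N. It rose to about 6 N at the spring plunger. It then climbed to 13–14 N with the tool not advancing, so the stop took about 8–9 N, under its 20 N limit.
- **Final position:** the shaft's near end read −20.2 mm along the cradle before and after I backed away, so it did not spring back. That puts its front end at about +140 mm, near the far limit of the stated range (+141 mm). The near end's depth reading and the tool's own travel differ by about 1 mm, within the camera calibration.
- **Lying level:** the shaft's top read 82.6–83.1 mm all along the visible length, against 82 mm expected.
- **Things around:** the bystanders were located within a few mm of where they started, within the networks' error.
- **Robot clear:** the gripper is open and clear of everything, with no contact force beyond sensor noise.
- **Did not agree:** in the last scene picture the network found no shaft, as it is mostly hidden. The top view put the shaft's middle about 60 mm short of the hood mouth end; it was a low-confidence reading (0.43) with only the exposed part in view, so I relied on the depth measurement instead.

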